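# Put the stray square cutter back in its slot

### The arm

A 6-joint arm with a two-finger parallel gripper is mounted at the origin on the work surface. World frame = base frame: x ahead of the robot, y to its left, z up, the work surface at z = 0. Lengths are in m, angles in rad, forces in N, time in s.
With the tool pointing down it reaches from about 0.3 to 0.775 m from the base axis. Payload 14.6 kg.
Tool frame: the origin (TCP) lies at the very end of the fingers, on their centre line; the grasp point (between the pads) lies 19 mm behind it; z points along the fingers, y is the line along which they close (so a half turn about z gives the same grasp; the last joint's range is limited). The gripper opens to 85 mm and grips with 20 to 120 N. Pads are 22 mm wide; open, the fingers measure 114 mm over their backs; the gripper's body (76 mm by 85 mm) begins 54 mm behind the grasp point. The pads swing forward as they close: fully open they stand 13 mm farther back than shut.
Start: joints at [-1.183, 0.3, 1.521, -0, 1.321, -0.067], TCP at [0.242, -0.494, 0.231] pointing down, gripper open.
Joint ranges: [-3.03, 3.03], [-0.79, 2.21], [0.23, 2.52], [-1.04, 4.18], [0, 3.07], [-2.55, 2.55]. Speed limits (rad/s): [2.22, 2.22, 2.57, 3.14, 3.14, 3.14].

### API

Orientations are given as a 3x3 rotation matrix whose columns are the frame's x, y, z axes.
In Python, from station import bot gives the robot as it stands.
- The arm moves only by the tool play_rows, never from a script. Its argument "commands" is one flat list of numbers, 4 for each row, row after row: the shift along the tool's x, y, z in units of 0.25 m (1.0 is 0.25 m), then the turn about the tool's z in units of 180 degrees (1.0 is 180 degrees). A call has 1 to 12 rows; each row shifts and turns the commanded pose from where the row before left it, along the tool's axes as they then stand; what a row does not reach is not made up. A row lasts 1/12 s, in which the tool goes at most 41.7 mm and 7.16 degrees, less where a joint would pass 70% of its speed; a pose out of reach is approached as far as the arm can. A call with a number of a shift or a turn outside -1 to 1 is refused whole. A call with a gripper value outside its range is refused whole. "gripper" is the closure, from 0 (fully open) to 1 (shut), set as the call begins (left out, the last holds). The fingers move at their own pace and stop on an object; "squeeze" is the grip in N (left out, the last holds). Time passes only in rows, so rows that do not move let the fingers close. It gives the time, the measured TCP pose, the force, the opening and the grip force at its end, in the units of the state.
- bot.state(): the state, without advancing time (a new reading comes with each control period).
- bot.grab_frame(name): name is "scene" or "top" or "wrist"; returns a dict with "color" (420x560x3 uint8, red, green, blue), "vertical_fov" (degrees; the focal length in pixels is half the picture's height over the tangent of half this angle, whatever the lens; pixels are square), "cx", "cy" (the principal point, pixels), "origin" and "attitude" of the camera in the world; the wrist camera has in their place "hand_eye" (4x4, takes a point from camera to tool coordinates, whose origin is the TCP and whose axes are the flange's). Camera axes: x right, y down, z forward; pixel columns grow to the right and rows downward; lengths in m; the calibration is good to about 2 mm. A picture is of the moment at which its call begins: read the wrist's pose just before it. There is no depth.
- bot.sign_off(): hands the job in; it is judged then, once.
Trained networks look in a picture, given as the dict that the camera call returned (one of the last four; its "shot" number tells which), for a name from the list of things; names that differ only in an ending like _2 or _b are one class to them, and where a whole thing is asked for, a point or a joint stands for the part that bears it (a point fixed in the world has none). Each returns a list of dicts, best first, with "conf" (0 to 1); they miss things now and then, are a little off and sometimes report something else, mostly with a low value. They report only what shows in the picture. A call takes as long as a camera call. They do not tell look-alikes from the thing itself.
- bot.find_in(query, picture): "at" ([column, row] in pixels, amid what is visible of it).
The state is a dict: "time": time; "joint_pos": joint angles; "joint_vel": joint speeds; "effort": joint torques, N m; "ee_pos": TCP position; "ee_rot": TCP orientation; "wrist_force": force on the tool from outside, world axes, zero at the start; "moment": the same for the moment, N m; "grip_width": opening from 0.0 (shut) to 1.0 (fully open); "grip_force": force on a finger pad.
Only numpy, scipy, OpenCV 4.12 (cv2) and the standard library are available. Lean on these libraries where they do the work, as an engineer would, in place of code of your own. Each camera call takes 0.05 s, during which the arm holds its last target. There are 200 camera calls.

### The job

Put the square cutter that stands on the dark grey mat back in the slot rack, in the narrowest slot that takes it; which one that is and exactly where it lies you find by trying, stepping from slot to slot by feel and pressing only gently, never with more than 40 N. Let it down flat onto the slot's floor, slide it back until it stops against the rack's back rail, and let go. Leave the two spare cutters standing on their sheet and do not upset the other things.

Things in the scene. Friction and masses are not known exactly. Their poses are not given: they have to be found in the camera images.
- cutter_a: Stainless square cutter, one of three alike: bodies 35, 40 and 45 mm square, which name has which size is not told. Body 28 mm tall, closed top; above it a black bar handle, 12 mm thick (along y), 34 mm long (along x), 44 to 68 mm above the underside. About 160 g. Origin: centre of underside, z up. Stands on the dark mat (the one to put away, yaw within 0.8 rad of 0) or on the sheet (spare)
- cutter_b: Stainless square cutter, one of three alike: bodies 35, 40 and 45 mm square, which name has which size is not told. Body 28 mm tall, closed top; above it a black bar handle, 12 mm thick (along y), 34 mm long (along x), 44 to 68 mm above the underside. About 160 g. Origin: centre of underside, z up. Stands on the dark mat (the one to put away, yaw within 0.8 rad of 0) or on the sheet (spare)
- cutter_c: Stainless square cutter, one of three alike: bodies 35, 40 and 45 mm square, which name has which size is not told. Body 28 mm tall, closed top; above it a black bar handle, 12 mm thick (along y), 34 mm long (along x), 44 to 68 mm above the underside. About 160 g. Origin: centre of underside, z up. Stands on the dark mat (the one to put away, yaw within 0.8 rad of 0) or on the sheet (spare)
- rack: Fixed slot rack: white tray 150 mm (x) by 310 mm (y) holding a birch board with five straight open-topped slots along x, side by side along y. Origin: centre of the tray's underside; x points away from the robot (yaw within 0.2 rad), z up. Slot floors 14 mm, tops of the walls between slots 30 mm above the underside. A cutter fits the slot 2 mm wider than itself; the next is 3 mm too narrow
- rack_ladder (a point): point in the middle of the rack, 30 mm above its underside (x = y = 0). Slots 32, 37, 42, 47, 52 mm wide, narrowest at -y, 10 mm walls between; with the birch board centred their centre lines are at rack y = -109, -64.5, -15, +39.5, +99 mm. The board has side play: it sits anywhere up to 7 mm to +y or -y of centred (stiff, it stays), and all centre lines with it; this point does not show it
- rack_stop (a point): middle of the white back rail's front face, on the rack at x = +65 mm, y = 0, 30 mm above the underside; the rail's top is 42 mm high. The slots end here; they are open at the front (x = -75 mm). A cutter pushed home touches this face
- mat: dark grey rubber mat, 130 x 130 x 5 mm, fixed on the table; origin at the centre of its underside. The cutter to put away stands on it, within about 25 mm of its middle in x and y
- sheet: flat aluminium baking sheet, 240 (x) x 150 (y) x 5 mm, fixed; origin at the centre of its underside. The two spare cutters stand on it
- jar: clear glass storage jar with lid, 84 mm across, 130 mm tall, standing on the table; origin at the centre of its underside. Leave alone
- plunger: pale green plastic plunger cutter, 48 mm across, 62 mm tall, standing on the table; origin at the centre of its underside. Leave alone
- spatula: steel spatula with a black handle, 240 mm long, lying on the table between robot and rack. Leave alone
- brush: pastry brush, 200 mm long, lying on the table beyond the rack. Leave alone
- bowl: steel bowl, 130 mm across, 60 mm tall, on the table; origin at the centre of its underside. Leave alone
Not all that is in view belongs to the job. Leave any orange or yellow look-alike of the cutter_c alone.

How it is judged:
By the outcome, as a careful person would: the job done as asked, in the order asked, and still so for the second after the job is handed in, with the robot touching nothing.
It also fails if it takes over 72 s, if anything falls off the work surface, if the arm or the gripper's body presses on something with over 40 N, if the wrist force passes 120 N, or if a joint passes its speed limit or range.

## Working session

There is one attempt and no reset: what is moved stays moved. The work goes in short steps, Python scripts to look and compute and a tool call to move; the robot and the scene stay as the last step left them, time stands still between calls to the robot, and variables do not carry over. Pictures are saved under pics/ and viewed, at most 10 in all, crops included, and the job is handed in when it is done.

Besides the shell and the picture viewer there is one more tool, called after ">>>" by a JSON object that holds its "name" and its "arguments". play_rows: Moves the arm, as the interface text tells. Its arguments: {"type":"object","properties":{"commands":{"type":"array"},"gripper":{"type":"number"},"squeeze":{"type":"number"}},"required":["commands"]}

```bash
mkdir -p pics; cat > h.py <<'E'
import numpy as np, cv2
from station import bot
def save(f,n): cv2.imwrite('pics/'+n,cv2.cvtColor(f['color'],cv2.COLOR_RGB2BGR))
def pose(f,st=None):
    if 'origin' in f: return np.array(f['origin']),np.array(f['attitude'])
    T=np.eye(4);T[:3,:3]=st['ee_rot'];T[:3,3]=st['ee_pos'];T=T@np.array(f['hand_eye'])
    return T[:3,3],T[:3,:3]
def foc(f): return f['color'].shape[0]/2/np.tan(np.radians(f['vertical_fov'])/2)
def ray(f,px,z,st=None):
    o,R=pose(f,st);F=foc(f)
    d=R@np.array([(px[0]-f['cx'])/F,(px[1]-f['cy'])/F,1]);return o+d*(z-o[2])/d[2]
def proj(f,P,st=None):
    o,R=pose(f,st);F=foc(f);c=R.T@(np.array(P)-o);return np.array([f['cx']+F*c[0]/c[2],f['cy']+F*c[1]/c[2]])
E
python3 - <<'E'
from h import *
np.set_printoptions(precision=4,suppress=True)
s=bot.state();print(s)
t=bot.grab_frame('top');save(t,'top.png');c=bot.grab_frame('scene');save(c,'scene.png')
print({k:v for k,v in t.items() if k!='color'})
for f in (t,c):
  for q,z in dict(cutter_a=.07,rack_ladder=.03,rack_stop=.03,mat=.005,sheet=.005,jar=.1,plunger=.06,bowl=.05).items():
    print(q,[(np.round(d['at'],1),round(d['conf'],2),ray(f,d['at'],z)[:2]) for d in bot.find_in(q,f)[:5]])
E
```

```text
{'time': 0.0, 'joint_pos': array([-1.1826,  0.3005,  1.5216,  0.    ,  1.3207, -0.0666]), 'joint_vel': array([ 0.0001,  0.0001, -0.0004,  0.001 ,  0.0013,  0.0004]), 'effort': array([ -0.0002, -54.3501, -36.1793,  -0.0001,   0.0041,   0.    ]), 'ee_pos': array([ 0.2415, -0.4939,  0.2307]), 'ee_rot': array([[ 0.8983,  0.4393, -0.0004],
       [ 0.4393, -0.8983,  0.0011],
       [ 0.0001, -0.0012, -1.    ]]), 'wrist_force': array([-0.9795, -0.117 , -0.1213]), 'moment': array([ 0.0011,  0.0137, -0.0089]), 'grip_force': 0.0, 'grip_width': 1.0012113302611054}
{'vertical_fov': 49.800955453413096, 'cx': 274.1673651317001, 'cy': 208.0446184940435, 'origin': array([0.4257, 0.1353, 1.3703]), 'attitude': array([[ 0.0245, -0.9966,  0.0789],
       [-0.9996, -0.0257, -0.0136],
       [ 0.0156, -0.0786, -0.9968]]), 'shot': 1}
cutter_a [(array([161.3, 266.4]), 0.74, array([0.354 , 0.4343])), (array([396.1, 226.4]), 0.7, array([ 0.4846, -0.2357])), (array([381. , 153.9]), 0.7, array([ 0.6954, -0.1907])), (array([166.6, 226.8]), 0.69, array([0.4669, 0.4242])), (array([ 82.2, 259.4]), 0.68, array([0.3
[... 964 characters left out ...]
([0.511 , 0.4519]))]
rack_ladder [(array([260.5, 221.8]), 0.7, array([0.5775, 0.1238])), (array([124. , 165.6]), 0.42, array([ 0.6723, -0.4607]))]
rack_stop [(array([262.1, 222.8]), 0.7, array([0.5777, 0.1305])), (array([158.4, 199.3]), 0.52, array([ 0.7116, -0.2119]))]
mat [(array([204.7, 167.1]), 0.57, array([ 0.4704, -0.2461]))]
sheet [(array([371.6, 246.5]), 0.97, array([0.4281, 0.4376]))]
jar [(array([122.7, 167.2]), 0.75, array([ 0.724 , -0.3629]))]
plunger [(array([158.1, 198.4]), 0.75, array([ 0.7267, -0.1846])), (array([207. , 169.3]), 0.6, array([ 0.52  , -0.1723]))]
bowl [(array([336.2, 277. ]), 0.9, array([0.6228, 0.4295])), (array([265.1, 223.6]), 0.52, array([0.5892, 0.153 ]))]
```

View pics/top.png

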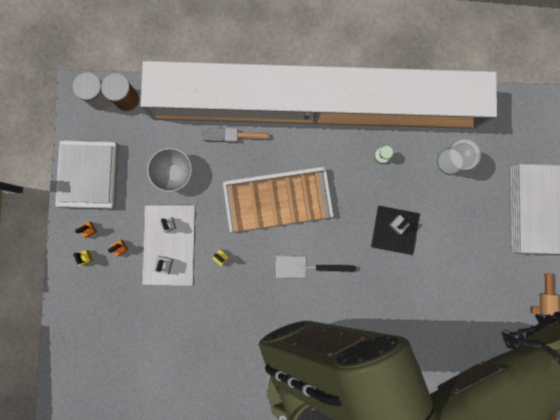

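View pics/scene.png

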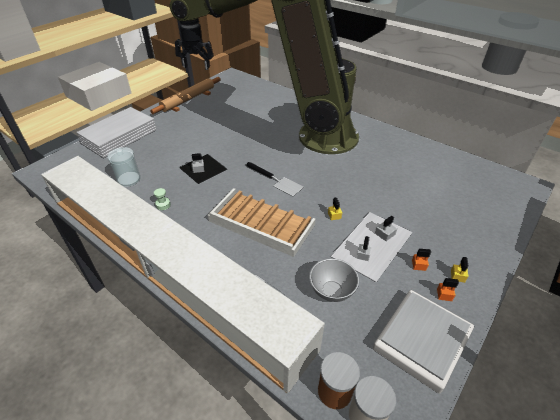

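The top view shows the mat at about (395,230) with the cutter at (399,225). The rack is at about (277,200), the sheet with the two spares at (170,245), and a low shelf lies beyond the rack. I'll move the wrist camera over the mat.

>>> {"name": "play_rows", "arguments": {"commands": [0.12, -0.055, 0, 0, 0.12, -0.055, 0, 0, 0.12, -0.055, 0, 0, 0.12, -0.055, 0, 0, 0.12, -0.055, 0, 0, 0.12, -0.055, 0, 0, 0.12, -0.055, 0, 0, 0.12, -0.055, 0, 0, 0.12, -0.055, 0, 0, 0, 0, 0, 0, 0, 0, 0, 0], "gripper": 0}}

```text
time: 1.82
ee_pos: [0.4305, -0.2632, 0.2313]
ee_rot: [[0.897, 0.442, -0.0], [0.442, -0.897, -0.0], [-0.0, -0.0, -1.0]]
wrist_force: [-0.3, 0.5, -0.7]
grip_width: 1.001
grip_force: 0.0
```

```bash
python3 - <<'E'
from h import *
np.set_printoptions(precision=4,suppress=True)
s=bot.state();print(s['time'],s['ee_pos'],s['ee_rot'],s['wrist_force'])
w=bot.grab_frame('wrist');save(w,'w1.png');print(w['hand_eye'],w['vertical_fov'],w['cx'],w['cy'])
for q,z in dict(cutter_a=.06,mat=.005).items():
    print(q,[(np.round(d['at'],1),round(d['conf'],2),ray(w,d['at'],z,s)[:2]) for d in bot.find_in(q,w)[:5]])
t=bot.grab_frame('top');cv2.imwrite('pics/rack.png',cv2.resize(cv2.cvtColor(t['color'][150:250,210:350],cv2.COLOR_RGB2BGR),None,fx=5.5,fy=5.5,interpolation=cv2.INTER_CUBIC))
E
```

```text
1.8167 [ 0.4305 -0.2632  0.2313] [[ 0.8972  0.4417 -0.    ]
 [ 0.4417 -0.8972 -0.    ]
 [-0.     -0.     -1.    ]] [-0.2581  0.4542 -0.6614]
[[ 0.0002 -0.9617 -0.2742  0.0696]
 [ 1.      0.0001  0.0004  0.0011]
 [-0.0004 -0.2742  0.9617 -0.1428]
 [ 0.      0.      0.      1.    ]] 64.82712009433874 279.4479570397509 214.80904209625106
cutter_a [(array([302.2, 128.8]), 0.69, array([ 0.4961, -0.2556])), (array([285.8, 140.1]), 0.66, array([ 0.4804, -0.2466]))]
mat [(array([285.1, 140.8]), 0.7, array([ 0.4771, -0.2486]))]
```

View pics/w1.png

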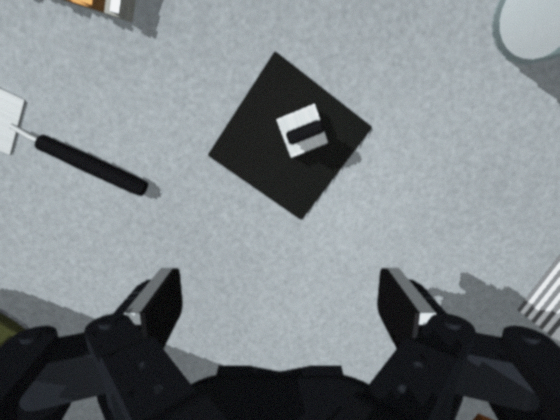

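View pics/rack.png

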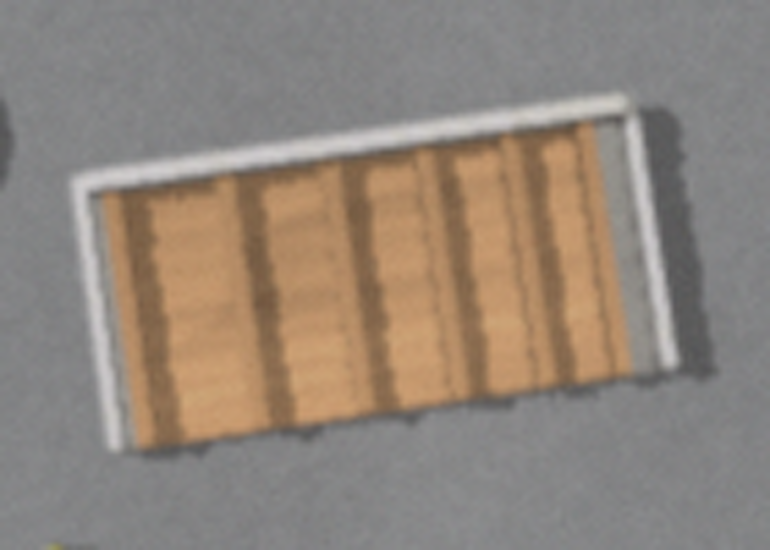

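The wrist view shows the mat diamond centred at about (290,135), with the white body's corners near (276,119), (316,104), (328,143) and (291,158) and the handle on top. The rack crop shows the back rail along the top and slots widening to the left. The board looks shifted to +y, because the gap on its right is wider. Next I'll measure both.

```bash
python3 - <<'E'
from h import *
np.set_printoptions(precision=4,suppress=True)
s=bot.state();w=bot.grab_frame('wrist')
im=w['color'];g=cv2.cvtColor(im,cv2.COLOR_RGB2GRAY)
m=np.zeros_like(g);m[95:170,262:345]=(g[95:170,262:345]>110)
hull_mask=np.zeros_like(g);cv2.fillConvexPoly(hull_mask,np.array([[276,60],[365,128],[302,210],[215,152]]),1);m&=hull_mask
n,l,st,ce=cv2.connectedComponentsWithStats(m);print(st,ce)
pts=np.argwhere(m>0)[:,::-1]
P=np.array([ray(w,p,.033,s)[:2] for p in pts])*1000
r=cv2.minAreaRect(P.astype(np.float32));print('rect',r,cv2.boxPoints(r))
t=bot.grab_frame('top')
for n,p,z in [('BL',(72,178),.042),('BR',(633,98),.042),('FL',(110,450),.042),('FR',(678,368),.042),('FL3',(110,450),.03),('FR3',(678,368),.03)]:
    print(n,ray(t,np.array(p)/5.5+[210,150]-.45,z))
im=np.array(im[90:170,255:350]);cv2.imwrite('pics/cut.png',cv2.resize(cv2.cvtColor(im,cv2.COLOR_RGB2BGR),None,fx=7,fy=7,interpolation=cv2.INTER_CUBIC))
E
```

```text
[[     0      0    560    420 233974]
 [   275    101     51     55   1226]] [[279.3983 209.9315]
 [298.9062 127.1542]]
rect ((494.6212463378906, -258.1478271484375), (41.30769348144531, 41.53318786621094), 47.94267272949219) [[ 465.3671 -259.5718]
 [ 496.2044 -287.3938]
 [ 523.8754 -256.7238]
 [ 493.0381 -228.9019]]
BL [0.6044 0.2712 0.042 ]
BR [ 0.656  -0.0298  0.042 ]
FL [0.459  0.2462 0.042 ]
FR [ 0.5105 -0.0563  0.042 ]
FL3 [0.4593 0.2472 0.03  ]
FR3 [ 0.5112 -0.058   0.03  ]
```

View pics/cut.png

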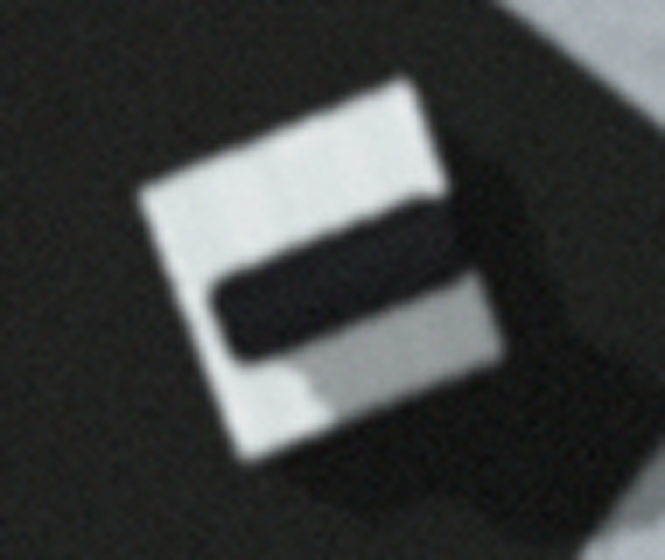

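The body measures about 41 mm, so this is the 40 mm cutter, at (0.495,-0.257) with yaw about -42.3°. The rack centre is about (0.557,0.108) at yaw 0.170, with the board shifted toward +y. Now I'll go for the grasp.

>>> {"name": "play_rows", "arguments": {"commands": [0.082, 0.03, 0.12, 0, 0.082, 0.03, 0.12, 0, 0.082, 0.03, 0.12, 0, 0, 0, 0, 0.039, 0, 0, 0, 0.039, 0, 0, 0, 0.039, 0, 0, 0, 0.039, 0, 0, 0, 0.039, 0, 0, 0, 0.039, 0, 0, 0, 0.039, 0, 0, 0, 0.039, 0, 0, 0, 0.039]}}

```text
time: 3.12
ee_pos: [0.4946, -0.2581, 0.1412]
ee_rot: [[0.793, -0.609, -0.0], [-0.609, -0.793, 0.0], [-0.0, 0.0, -1.0]]
wrist_force: [-0.7, -0.3, -0.2]
grip_width: 1.0
grip_force: 0.0
```

>>> {"name": "play_rows", "arguments": {"commands": [0, 0, 0, 0.03, 0, 0, 0, 0, 0, 0, 0, 0]}}

```text
time: 3.37
ee_pos: [0.4947, -0.258, 0.1413]
ee_rot: [[0.739, -0.674, -0.0], [-0.674, -0.739, -0.0], [0.0, 0.0, -1.0]]
wrist_force: [-0.0, -0.4, 0.8]
grip_width: 1.0
grip_force: 0.0
```

```bash
python3 - <<'E'
from h import *
np.set_printoptions(precision=4,suppress=True)
s=bot.state();print(s['ee_pos'],np.degrees(np.arctan2(s['ee_rot'][1,0],s['ee_rot'][0,0])),s['joint_pos'])
w=bot.grab_frame('wrist');save(w,'w2.png')
print([(d['at'],d['conf'],ray(w,d['at'],.07,s)) for d in bot.find_in('cutter_a',w)])
for P in [(.4955,-.2565,.073),(.4955,-.2565,.033)]: print(proj(w,P,s))
E
```

```text
[ 0.4947 -0.258   0.1413] -42.385978886500574 [-0.5463  0.4062  1.5974 -0.      1.138   1.7643]
[([277.7, 210.2], 0.92, array([ 0.5047, -0.266 ,  0.07  ])), ([31.1, 307.7], 0.63, array([ 0.5717, -0.0831,  0.07  ]))]
[276.4669 230.2766]
[276.8459 214.142 ]
```

View pics/w2.png

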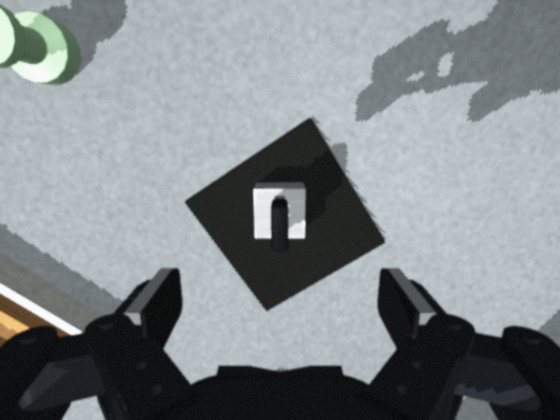

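The cutter is centred under the gripper at about (279,214), with its handle aligned. Next: lower, grip and lift.

>>> {"name": "play_rows", "arguments": {"commands": [0, 0.008, 0.08, 0, 0, 0, 0.08, 0, 0, 0, 0.08, 0, 0, 0, 0.08, 0, 0, 0, 0.072, 0, 0, 0, 0, 0, 0, 0, 0, 0]}}

```text
time: 4.05
ee_pos: [0.4933, -0.2589, 0.0431]
ee_rot: [[0.738, -0.675, -0.001], [-0.675, -0.738, 0.001], [-0.001, 0.0, -1.0]]
wrist_force: [-1.2, -0.2, 0.5]
grip_width: 0.993
grip_force: 0.0
```

>>> {"name": "play_rows", "arguments": {"commands": [0, 0, 0, 0, 0, 0, 0, 0, 0, 0, 0, 0, 0, 0, 0, 0, 0, 0, 0, 0, 0, 0, 0, 0, 0, 0, 0, 0, 0, 0, 0, 0, 0, 0, 0, 0, 0, 0, 0, 0], "gripper": 1, "squeeze": 60}}

```text
time: 4.88
ee_pos: [0.4936, -0.2589, 0.0433]
ee_rot: [[0.737, -0.676, 0.0], [-0.676, -0.737, 0.0], [0.0, -0.0, -1.0]]
wrist_force: [-0.2, 0.3, 1.0]
grip_width: 0.127
grip_force: 62.4
```

>>> {"name": "play_rows", "arguments": {"commands": [0, 0, -0.12, 0, 0, 0, -0.13, 0, 0, 0, -0.13, -0.036, 0, 0, -0.13, -0.036, 0, 0, -0.12, -0.036, 0, 0, 0, -0.036, 0, 0, 0, -0.036, 0, 0, 0, -0.036, 0, 0, 0, -0.036, 0, 0, 0, -0.037]}}

```text
time: 5.72
ee_pos: [0.4934, -0.2589, 0.2005]
ee_rot: [[0.985, 0.17, -0.0], [0.17, -0.985, 0.0], [-0.0, -0.0, -1.0]]
wrist_force: [-0.3, -0.2, -1.7]
grip_width: 0.126
grip_force: 61.9
```

>>> {"name": "play_rows", "arguments": {"commands": [0.029, -0.15, 0, 0, 0.029, -0.15, 0, 0, 0.029, -0.15, 0, 0, 0.029, -0.15, 0, 0, 0.029, -0.15, 0, 0, 0.029, -0.15, 0, 0, 0.029, -0.15, 0, 0, 0.029, -0.15, 0, 0, 0.029, -0.15, 0, 0, 0, 0, 0, 0, 0, 0, 0, 0, 0, 0, 0, 0]}}

```text
time: 6.72
ee_pos: [0.5021, 0.0845, 0.2006]
ee_rot: [[0.986, 0.166, -0.0], [0.166, -0.986, -0.0], [-0.0, 0.0, -1.0]]
wrist_force: [0.1, -0.4, -1.1]
grip_width: 0.127
grip_force: 62.0
```

```bash
python3 - <<'E'
from h import *
np.set_printoptions(precision=4,suppress=True)
s=bot.state();print(s['ee_pos'],np.degrees(np.arctan2(s['ee_rot'][1,0],s['ee_rot'][0,0])),s['joint_pos'],s['wrist_force'],s['grip_width'])
w=bot.grab_frame('wrist');save(w,'w3.png')
c=np.array([.5575,.1078]);a=.17;X=np.array([np.cos(a),np.sin(a)]);Y=np.array([-X[1],X[0]])
for x,y,z in [(75,155,42),(75,-155,42),(-75,155,42),(-75,-155,42)]+[(x,b+6,30) for x in (-60,40) for b in (-88,-83,-46,-36,6,16,63,73)]:
    print((x,y),proj(w,[*(c+(x*X+y*Y)/1000),z/1000],s).round(0))
E
```

```text
[0.5021 0.0845 0.2006] 9.531151902273464 [ 0.0949  0.2377  1.6739 -0.0002  1.2305  1.4994] [ 0.0742 -0.4105 -1.0634] 0.12717357081378175
(75, 155) [73. 41.]
(75, -155) [449.  39.]
(-75, 155) [100. 216.]
(-75, -155) [427. 215.]
(-60, -82) [349. 197.]
(-60, -77) [344. 197.]
(-60, -40) [305. 197.]
(-60, -30) [295. 197.]
(-60, 12) [252. 197.]
(-60, 22) [241. 197.]
(-60, 69) [193. 197.]
(-60, 79) [183. 197.]
(40, -82) [355.  87.]
(40, -77) [349.  87.]
(40, -40) [307.  87.]
(40, -30) [296.  87.]
(40, 12) [249.  87.]
(40, 22) [238.  87.]
(40, 69) [185.  87.]
(40, 79) [173.  87.]
```

View pics/w3.png

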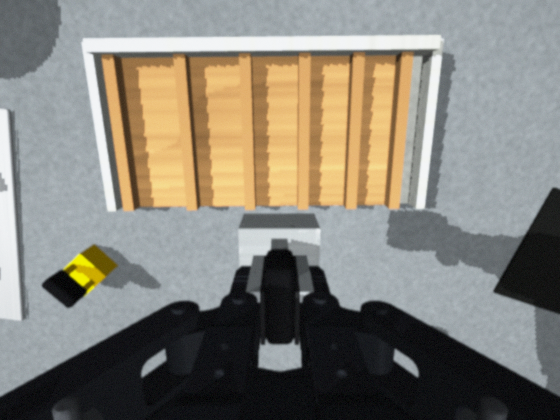

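The view shows all five slots. The back rail runs (83,41)–(441,38), the wall tops are at about columns 246–256, 299–309 and 347–357 near row 197, and the held cutter is centred at column 279. I'll locate the slot edges in numbers.

```bash
python3 - <<'E'
from h import *
np.set_printoptions(precision=1,suppress=True,linewidth=200)
s=bot.state();w=bot.grab_frame('wrist');im=w['color'].astype(float)
R=s['ee_rot'];p=np.array(s['ee_pos'])
for r in (200,150,100,75):
    v=im[r-2:r+3].mean(0)[:,2]; v=cv2.GaussianBlur(v[None],(5,1),1)[0]; d=np.gradient(v)
    pk=[i for i in range(100,440) if abs(d[i])>4 and abs(d[i])>=abs(d[i-2:i+3]).max()]
    print(r,[(i,round(d[i],0),*np.round((R.T@(ray(w,(i,r),.03,s)-p))[:2]*1000,1)) for i in pk])
# back rail edges
for c in (150,280,400):
    v=im[:,c-2:c+3].mean(1)[:,2];d=np.gradient(v)
    pk=[i for i in range(25,75) if abs(d[i])>8 and abs(d[i])>=abs(d[i-2:i+3]).max()]
    print(c,[(i,round(d[i]),*np.round((R.T@(ray(w,(c,i),.042,s)-p))[:2]*1000,1)) for i in pk])
E
```

```text
200 [(105, np.float64(19.0), np.float64(-4.5), np.float64(-168.5)), (114, np.float64(-45.0), np.float64(-4.5), np.float64(-159.7)), (121, np.float64(11.0), np.float64(-4.5), np.float64(-152.9)), (132, np.float64(-22.0), np.float64(-4.5), np.float64(-142.2)), (138, np.float64(11.0), np.float64(-4.5), np.float64(-136.4)), (152, np.float64(13.0), np.float64(-4.5), np.float64(-122.8)), (195, np.float64(-21.0), np.float64(-4.5), np.float64(-81.0)), (199, np.float64(11.0), np.float64(-4.5), np.float64(-77.1)), (212, np.float64(13.0), np.float64(-4.5), np.float64(-64.4)), (253, np.float64(-13.0), np.float64(-4.5), np.float64(-24.5)), (269, np.float64(13.0), np.float64(-4.5), np.float64(-9.0)), (295, np.float64(-7.0), np.float64(-4.5), np.float64(16.3)), (307, np.float64(-11.0), np.float64(-4.5), np.float64(28.0)), (319, np.float64(11.0), np.float64(-4.5), np.float64(39.7)), (342, np.float64(-16.0), np.float64(-4.5), np.float64(62.1)), (346, np.float64(14.0), np.float64(-4.5), np.float64(66.0)), (356, np.float64(-11.0), np.float64(-4.5), np.float64(75.7)), (365, np.float64(11.0), np.float64(
[... 4409 characters left out ...]
(410, np.float64(19.0), np.float64(108.4), np.float64(116.0)), (419, np.float64(-15.0), np.float64(108.4), np.float64(123.9)), (429, np.float64(29.0), np.float64(108.4), np.float64(132.7)), (439, np.float64(-36.0), np.float64(108.4), np.float64(141.5))]
150 [(37, 24, np.float64(135.8), np.float64(-105.2)), (52, -54, np.float64(124.6), np.float64(-106.4)), (66, 10, np.float64(113.9), np.float64(-107.5))]
280 [(36, 24, np.float64(136.6), np.float64(1.6)), (50, -56, np.float64(126.2), np.float64(1.6)), (66, 13, np.float64(113.9), np.float64(1.6))]
400 [(35, 24, np.float64(137.4), np.float64(100.1)), (49, -56, np.float64(126.9), np.float64(101.1)), (56, 10, np.float64(121.6), np.float64(101.7))]
```

Wall edges match the given spacing, with the board centre at tool y of about -18 mm. That puts the 42 mm slot's centre at tool y ≈ -3.3 mm, with a yaw trim of about +0.5°. Next I'll hover over it and press gently.

>>> {"name": "play_rows", "arguments": {"commands": [0, 0, 0, -0.003, 0.06, -0.0035, 0.1, 0, 0.06, -0.0035, 0.1, 0, 0.06, -0.0035, 0.1, 0, 0.06, -0.0035, 0.1, 0, 0, 0, 0.08, 0, 0, 0, 0, 0, 0, 0, 0, 0]}}

```text
time: 7.48
ee_pos: [0.5603, 0.0978, 0.0804]
ee_rot: [[0.985, 0.174, -0.002], [0.174, -0.985, -0.0], [-0.002, -0.0, -1.0]]
wrist_force: [-0.2, 0.1, -1.5]
grip_width: 0.13
grip_force: 61.9
```

>>> {"name": "play_rows", "arguments": {"commands": [0, 0, 0.012, 0, 0, 0, 0.012, 0, 0, 0, 0.008, 0, 0, 0, 0.008, 0, 0, 0, 0.008, 0, 0, 0, 0, 0]}}

```text
time: 7.98
ee_pos: [0.5606, 0.0986, 0.0686]
ee_rot: [[0.985, 0.174, -0.0], [0.174, -0.985, -0.0], [-0.0, 0.0, -1.0]]
wrist_force: [-0.0, -0.8, -1.7]
grip_width: 0.129
grip_force: 61.9
```

>>> {"name": "play_rows", "arguments": {"commands": [0, 0, 0.004, 0, 0, 0, 0.004, 0, 0, 0, 0, 0]}}

```text
time: 8.23
ee_pos: [0.5606, 0.0986, 0.0666]
ee_rot: [[0.985, 0.174, -0.0], [0.174, -0.985, -0.0], [-0.0, -0.0, -1.0]]
wrist_force: [-0.1, 0.7, -2.7]
grip_width: 0.129
grip_force: 61.9
```

>>> {"name": "play_rows", "arguments": {"commands": [0, 0, 0.004, 0, 0, 0, 0, 0]}}

```text
time: 8.4
ee_pos: [0.5607, 0.0986, 0.0656]
ee_rot: [[0.985, 0.174, -0.0], [0.174, -0.985, 0.0], [-0.0, -0.0, -1.0]]
wrist_force: [0.1, 0.4, -2.7]
grip_width: 0.131
grip_force: 61.9
```

>>> {"name": "play_rows", "arguments": {"commands": [0, 0, 0.006, 0, 0, 0, 0.006, 0, 0, 0, 0.006, 0, 0, 0, 0, 0]}}

```text
time: 8.73
ee_pos: [0.5605, 0.0985, 0.0609]
ee_rot: [[0.985, 0.174, -0.001], [0.174, -0.985, -0.0], [-0.001, -0.0, -1.0]]
wrist_force: [-0.0, 0.1, -1.8]
grip_width: 0.13
grip_force: 61.9
```

>>> {"name": "play_rows", "arguments": {"commands": [0, 0.006, 0, 0, 0, 0.006, 0, 0, 0, 0, 0, 0]}}

```text
time: 8.98
ee_pos: [0.5611, 0.0964, 0.0614]
ee_rot: [[0.985, 0.174, -0.0], [0.174, -0.985, 0.002], [-0.0, -0.002, -1.0]]
wrist_force: [-2.2, 7.7, -1.0]
grip_width: 0.128
grip_force: 62.5
```

Contact on the -y wall. Now the other side.

>>> {"name": "play_rows", "arguments": {"commands": [0, -0.006, 0, 0, 0, -0.006, 0, 0, 0, 0, 0, 0]}}

```text
time: 9.23
ee_pos: [0.5607, 0.0987, 0.0614]
ee_rot: [[0.985, 0.174, 0.0], [0.174, -0.985, -0.0], [0.0, 0.0, -1.0]]
wrist_force: [0.5, 0.7, -1.9]
grip_width: 0.133
grip_force: 62.0
```

>>> {"name": "play_rows", "arguments": {"commands": [0, -0.006, 0, 0, 0, 0, 0, 0]}}

```text
time: 9.4
ee_pos: [0.5607, 0.0992, 0.0614]
ee_rot: [[0.985, 0.174, 0.0], [0.174, -0.985, -0.002], [0.0, 0.002, -1.0]]
wrist_force: [0.3, -6.7, -0.5]
grip_width: 0.129
grip_force: 62.0
```

Total play is about 2 mm, so the slot is the right one. I'll centre the cutter and lower it to the floor.

>>> {"name": "play_rows", "arguments": {"commands": [0, 0.009, 0, 0, 0, 0, 0.008, 0, 0, 0, 0.008, 0, 0, 0, 0.008, 0, 0, 0, 0.006, 0, 0, 0, 0, 0]}}

```text
time: 9.9
ee_pos: [0.5606, 0.0979, 0.0533]
ee_rot: [[0.985, 0.174, -0.001], [0.174, -0.985, -0.0], [-0.001, -0.0, -1.0]]
wrist_force: [0.8, -0.2, -2.3]
grip_width: 0.129
grip_force: 61.9
```

>>> {"name": "play_rows", "arguments": {"commands": [0, 0, 0.003, 0, 0, 0, 0.003, 0, 0, 0, 0, 0]}}

```text
time: 10.15
ee_pos: [0.5609, 0.0979, 0.0524]
ee_rot: [[0.985, 0.174, 0.0], [0.174, -0.985, 0.0], [0.0, -0.0, -1.0]]
wrist_force: [0.3, 0.2, -1.5]
grip_width: 0.126
grip_force: 61.9
```

>>> {"name": "play_rows", "arguments": {"commands": [0, 0, 0.003, 0, 0, 0, 0, 0]}}

```text
time: 10.32
ee_pos: [0.561, 0.0979, 0.0522]
ee_rot: [[0.985, 0.174, 0.001], [0.174, -0.985, 0.0], [0.001, -0.0, -1.0]]
wrist_force: [-3.0, 1.0, 6.3]
grip_width: 0.134
grip_force: 63.1
```

>>> {"name": "play_rows", "arguments": {"commands": [0, 0, 0.002, 0, 0, 0, 0, 0]}}

```text
time: 10.48
ee_pos: [0.5611, 0.098, 0.0522]
ee_rot: [[0.985, 0.174, 0.001], [0.174, -0.985, 0.0], [0.001, -0.0, -1.0]]
wrist_force: [-5.1, -0.7, 12.1]
grip_width: 0.128
grip_force: 64.1
```

On the floor. I'll ease the pressure and slide it back.

>>> {"name": "play_rows", "arguments": {"commands": [0, 0, -0.003, 0, 0.03, 0, 0, 0, 0.03, 0, 0, 0, 0.03, 0, 0, 0, 0.03, 0, 0, 0, 0.02, 0, 0, 0, 0, 0, 0, 0]}}

```text
time: 11.07
ee_pos: [0.597, 0.1042, 0.0527]
ee_rot: [[0.985, 0.174, 0.003], [0.174, -0.985, 0.0], [0.003, 0.0, -1.0]]
wrist_force: [-0.1, 0.3, 8.2]
grip_width: 0.128
grip_force: 65.0
```

>>> {"name": "play_rows", "arguments": {"commands": [0.006, 0, 0, 0, 0.006, 0, 0, 0, 0, 0, 0, 0]}}

```text
time: 11.32
ee_pos: [0.5993, 0.1046, 0.0527]
ee_rot: [[0.985, 0.174, 0.002], [0.174, -0.985, 0.0], [0.002, 0.0, -1.0]]
wrist_force: [-3.6, -0.4, 10.2]
grip_width: 0.133
grip_force: 65.3
```

>>> {"name": "play_rows", "arguments": {"commands": [0.006, 0, 0, 0, 0.006, 0, 0, 0, 0.006, 0, 0, 0, 0, 0, 0, 0]}}

```text
time: 11.65
ee_pos: [0.6035, 0.1053, 0.0528]
ee_rot: [[0.985, 0.174, 0.001], [0.174, -0.985, 0.0], [0.001, 0.0, -1.0]]
wrist_force: [-5.1, -1.3, 11.4]
grip_width: 0.128
grip_force: 65.6
```

>>> {"name": "play_rows", "arguments": {"commands": [0.004, 0, 0, 0, 0.004, 0, 0, 0, 0, 0, 0, 0]}}

```text
time: 11.9
ee_pos: [0.6054, 0.1057, 0.0527]
ee_rot: [[0.985, 0.174, 0.001], [0.174, -0.985, 0.0], [0.001, 0.0, -1.0]]
wrist_force: [-5.5, -0.4, 11.4]
grip_width: 0.131
grip_force: 65.5
```

>>> {"name": "play_rows", "arguments": {"commands": [0.004, 0, 0, 0, 0.004, 0, 0, 0, 0, 0, 0, 0]}}

```text
time: 12.15
ee_pos: [0.6073, 0.106, 0.0527]
ee_rot: [[0.985, 0.174, 0.001], [0.174, -0.985, 0.0], [0.001, 0.0, -1.0]]
wrist_force: [-6.8, -1.2, 11.5]
grip_width: 0.129
grip_force: 65.6
```

>>> {"name": "play_rows", "arguments": {"commands": [0.004, 0, 0, 0, 0.004, 0, 0, 0, 0, 0, 0, 0]}}

```text
time: 12.4
ee_pos: [0.6093, 0.1063, 0.0527]
ee_rot: [[0.985, 0.174, 0.001], [0.174, -0.985, 0.0], [0.001, 0.0, -1.0]]
wrist_force: [-5.4, -0.0, 12.2]
grip_width: 0.125
grip_force: 65.6
```

>>> {"name": "play_rows", "arguments": {"commands": [0.004, 0, 0, 0, 0.004, 0, 0, 0, 0, 0, 0, 0]}}

```text
time: 12.65
ee_pos: [0.6112, 0.1067, 0.0528]
ee_rot: [[0.985, 0.174, 0.001], [0.174, -0.985, 0.0], [0.001, 0.0, -1.0]]
wrist_force: [-6.0, -1.4, 12.1]
grip_width: 0.131
grip_force: 65.7
```

>>> {"name": "play_rows", "arguments": {"commands": [0.004, 0, 0, 0, 0.002, 0, 0, 0, 0, 0, 0, 0]}}

```text
time: 12.9
ee_pos: [0.6116, 0.1067, 0.0528]
ee_rot: [[0.985, 0.174, -0.002], [0.174, -0.985, -0.001], [-0.003, 0.0, -1.0]]
wrist_force: [-16.3, -3.0, 19.2]
grip_width: 0.13
grip_force: 66.9
```

Stop reached, with about 16 N against the rail. I'll relax slightly and release.

>>> {"name": "play_rows", "arguments": {"commands": [-0.002, 0, -0.003, 0, 0, 0, 0, 0]}}

```text
time: 13.07
ee_pos: [0.6114, 0.1067, 0.0529]
ee_rot: [[0.985, 0.174, -0.001], [0.174, -0.985, -0.0], [-0.001, 0.0, -1.0]]
wrist_force: [-9.3, -1.2, 9.1]
grip_width: 0.127
grip_force: 65.2
```

>>> {"name": "play_rows", "arguments": {"commands": [0, 0, 0, 0, 0, 0, 0, 0, 0, 0, 0, 0, 0, 0, 0, 0, 0, 0, 0, 0, 0, 0, 0, 0, 0, 0, 0, 0], "gripper": 0.55}}

```text
time: 13.65
ee_pos: [0.6116, 0.1068, 0.0525]
ee_rot: [[0.985, 0.174, 0.0], [0.174, -0.985, 0.0], [0.0, -0.0, -1.0]]
wrist_force: [0.2, -0.5, -0.3]
grip_width: 0.451
grip_force: 0.0
```

>>> {"name": "play_rows", "arguments": {"commands": [0, 0, -0.1, 0, 0, 0, -0.15, 0, 0, 0, -0.15, 0, 0, 0, -0.15, 0, -0.12, 0, 0, 0, -0.12, 0, 0, 0, -0.12, 0, 0, 0, -0.1, 0, 0, 0, 0, 0, 0, 0, 0, 0, 0, 0]}}

```text
time: 14.48
ee_pos: [0.498, 0.0867, 0.1907]
ee_rot: [[0.985, 0.174, 0.001], [0.174, -0.985, 0.0], [0.001, 0.0, -1.0]]
wrist_force: [0.8, -0.3, -0.0]
grip_width: 0.448
grip_force: 0.0
```

```bash
python3 - <<'E'
from h import *
s=bot.state();print(s['ee_pos'],s['time'])
w=bot.grab_frame('wrist')
cv2.imwrite('pics/w4.png',cv2.resize(cv2.cvtColor(w['color'][:230,80:460],cv2.COLOR_RGB2BGR),None,fx=2,fy=2,interpolation=cv2.INTER_CUBIC))
E
```

```text
[0.49795463 0.08667896 0.19070545] 14.4833
```

View pics/w4.png

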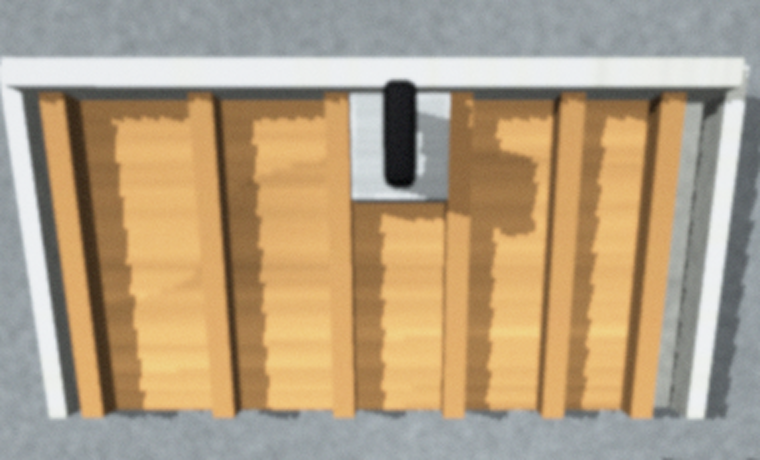

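The cutter sits in the third slot (42 mm), square and against or near the rail. I'll check for a gap in numbers, since the body top and rail top are both at 42 mm.

```bash
python3 - <<'E'
from h import *
np.set_printoptions(precision=1,suppress=True,linewidth=200)
s=bot.state();w=bot.grab_frame('wrist');im=w['color'].astype(float).mean(2)
for c in (262,266,298,300,235,320): print(c,im[28:60,c].round(0), im[92:106,c].round(0))
R=s['ee_rot'];p=np.array(s['ee_pos'])
for r in (43,44,45,46,47,98,99,100): print(r,(R.T@(ray(w,(264,r),.042,s)-p))[0]*1000)
cv2.imwrite('pics/w5.png',cv2.resize(cv2.cvtColor(w['color'][20:115,230:330],cv2.COLOR_RGB2BGR),None,fx=6,fy=6,interpolation=cv2.INTER_NEAREST))
E
```

```text
262 [166. 193. 223. 236. 239. 239. 239. 240. 240. 240. 240. 240. 239. 239. 234. 212. 160. 109. 104. 151. 201. 225. 225. 220. 216. 211. 214. 212. 213. 212. 213. 212.] [207. 207. 208. 210. 209. 209. 209. 195. 152. 112. 100. 109. 109. 113.]
266 [163. 188. 223. 235. 238. 238. 238. 240. 240. 239. 238. 239. 238. 238. 234. 215. 163. 108. 103. 147. 198. 224. 226. 220. 211. 213. 211. 212. 212. 211. 214. 215.] [207. 209. 208. 207. 210. 210. 214. 201. 159. 113. 100. 108. 109. 109.]
298 [169. 193. 223. 234. 237. 237. 238. 237. 239. 238. 237. 238. 237. 238. 232. 213. 156. 107. 104. 152. 202. 223. 223. 219. 216. 210. 213. 213. 213. 211. 195. 172.] [139. 140. 142. 141. 139. 141. 137. 133. 110.  89. 100. 109. 108. 110.]
300 [172. 193. 224. 234. 238. 237. 237. 239. 238. 238. 238. 238. 238. 238. 235. 214. 161. 108. 102. 152. 203. 223. 224. 215. 216. 213. 215. 211. 211. 214. 205. 181.] [139. 141. 139. 144. 138. 139. 141. 131. 106.  89.  98. 108. 109. 110.]
235 [170. 191. 222. 234. 237. 238. 237. 237. 239. 238. 237. 238. 239. 237. 234. 212. 158. 106.  84.  77.  76.  82.  92. 104. 103. 109. 110. 109. 111. 113. 113. 120.] [158. 160. 165. 169. 171. 170. 170. 166. 171. 170. 170. 168. 166. 165.]
320 [165. 190. 224. 235. 238. 238. 238. 237. 239. 238. 239. 238. 238. 238. 233. 213. 159. 104.  84.  73.  74.  81.  85.  98. 107. 107. 106. 109. 110. 116. 113. 117.] [111. 115. 119. 118. 121. 120. 120. 118. 119. 119. 112. 114. 113. 116.]
43 129.39647610725794
44 128.67258529933557
45 127.94761042656283
46 127.2215490519483
47 126.49439873119037
98 87.9061186431959
99 87.11878375365376
100 86.33021914523381
```

View pics/w5.png

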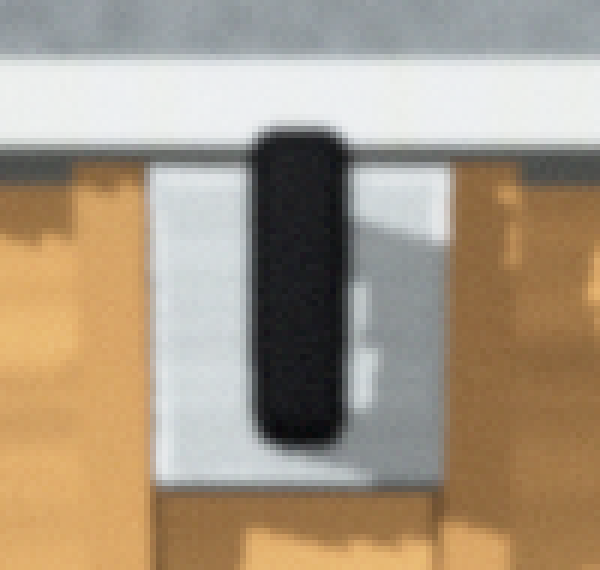

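The close-up shows a dark strip about 2 mm wide between the rail (row 44) and the body top (row 47), so the cutter isn't quite home. I'll close the fingers and nudge it from the front, just above the wall tops.

>>> {"name": "play_rows", "arguments": {"commands": [0, 0, 0.15, 0, 0, 0, 0.15, 0, 0, 0, 0.15, 0, 0, 0, 0, 0, 0, 0, 0, 0, 0, 0, 0, 0, 0, 0, 0.1, 0, 0, 0, 0.07, 0, 0.05, 0, 0, 0, 0.06, 0, 0, 0, 0.06, 0, 0, 0, 0, 0, 0, 0], "gripper": 1, "squeeze": 20}}

```text
time: 15.58
ee_pos: [0.5437, 0.0946, 0.038]
ee_rot: [[0.985, 0.174, 0.006], [0.174, -0.985, 0.001], [0.006, 0.0, -1.0]]
wrist_force: [1.0, 0.0, 0.3]
grip_width: -0.003
grip_force: 0.0
```

>>> {"name": "play_rows", "arguments": {"commands": [0.03, 0, 0, 0, 0.03, 0, 0, 0, 0.03, 0, 0, 0, 0.015, 0, 0, 0, 0, 0, 0, 0]}}

```text
time: 16.0
ee_pos: [0.5667, 0.0988, 0.0353]
ee_rot: [[0.985, 0.174, 0.001], [0.174, -0.985, 0.0], [0.001, 0.0, -1.0]]
wrist_force: [-0.3, -0.4, 0.6]
grip_width: 0.001
grip_force: 0.0
```

>>> {"name": "play_rows", "arguments": {"commands": [0.006, 0, 0, 0, 0.006, 0, 0, 0, 0.006, 0, 0, 0, 0, 0, 0, 0]}}

```text
time: 16.33
ee_pos: [0.5706, 0.0995, 0.0351]
ee_rot: [[0.985, 0.174, 0.0], [0.174, -0.985, -0.0], [0.0, 0.0, -1.0]]
wrist_force: [-0.7, -0.6, -0.2]
grip_width: -0.0
grip_force: 0.0
```

>>> {"name": "play_rows", "arguments": {"commands": [0.004, 0, 0, 0, 0.004, 0, 0, 0, 0, 0, 0, 0]}}

```text
time: 16.58
ee_pos: [0.5725, 0.0999, 0.0351]
ee_rot: [[0.985, 0.174, 0.0], [0.174, -0.985, 0.0], [0.0, 0.0, -1.0]]
wrist_force: [-0.1, 0.1, 0.5]
grip_width: 0.0
grip_force: 0.0
```

>>> {"name": "play_rows", "arguments": {"commands": [0.004, 0, 0, 0, 0.004, 0, 0, 0, 0, 0, 0, 0]}}

```text
time: 16.83
ee_pos: [0.5744, 0.1002, 0.035]
ee_rot: [[0.985, 0.174, -0.0], [0.174, -0.985, -0.0], [-0.0, -0.0, -1.0]]
wrist_force: [-1.1, -0.9, -0.3]
grip_width: 0.002
grip_force: 0.4
```

>>> {"name": "play_rows", "arguments": {"commands": [0.004, 0, 0, 0, 0.004, 0, 0, 0, 0, 0, 0, 0]}}

```text
time: 17.08
ee_pos: [0.5756, 0.1004, 0.0349]
ee_rot: [[0.985, 0.174, -0.003], [0.174, -0.985, -0.0], [-0.003, -0.0, -1.0]]
wrist_force: [-8.2, -0.7, 4.9]
grip_width: -0.004
grip_force: 4.6
```

>>> {"name": "play_rows", "arguments": {"commands": [0.004, 0, 0, 0, 0, 0, 0, 0]}}

```text
time: 17.25
ee_pos: [0.5756, 0.1005, 0.0348]
ee_rot: [[0.985, 0.174, -0.005], [0.174, -0.985, -0.001], [-0.005, -0.0, -1.0]]
wrist_force: [-16.4, -2.8, 11.3]
grip_width: -0.003
grip_force: 8.5
```

>>> {"name": "play_rows", "arguments": {"commands": [0.004, 0, 0, 0, 0, 0, 0, 0]}}

```text
time: 17.42
ee_pos: [0.5757, 0.1005, 0.0348]
ee_rot: [[0.985, 0.174, -0.007], [0.174, -0.985, -0.001], [-0.007, -0.0, -1.0]]
wrist_force: [-25.3, -6.3, 15.5]
grip_width: -0.002
grip_force: 11.6
```

Solid stop. I'll back off and check.

>>> {"name": "play_rows", "arguments": {"commands": [-0.012, 0, 0, 0, -0.03, 0, 0, 0, -0.1, 0, 0, 0, -0.1, 0, 0, 0, -0.1, 0, 0, 0, 0, 0, -0.15, 0, 0, 0, -0.15, 0, 0, 0, -0.15, 0, 0, 0, -0.15, 0, 0, 0, 0, 0, 0, 0, 0, 0]}}

```text
time: 18.33
ee_pos: [0.4948, 0.0861, 0.1869]
ee_rot: [[0.985, 0.174, 0.005], [0.174, -0.985, 0.001], [0.005, 0.0, -1.0]]
wrist_force: [-0.0, 1.3, -0.7]
grip_width: -0.003
grip_force: 0.0
```

```bash
python3 - <<'E'
from h import *
np.set_printoptions(precision=1,suppress=True,linewidth=200)
s=bot.state();print(s['ee_pos']);w=bot.grab_frame('wrist');im=w['color'].astype(float).mean(2)
for c in (262,266,298,300,235,320): print(c,im[28:70,c].round(0), im[90:116,c].round(0))
R=s['ee_rot'];p=np.array(s['ee_pos'])
for r in (35,40,45,50,55,60,95,100,105,110): print(r,(R.T@(ray(w,(264,r),.042,s)-p))[0]*1000)
E
```

```text
[0.5 0.1 0.2]
262 [241. 239. 241. 240. 240. 240. 240. 241. 239. 233. 230. 228. 222. 217. 216. 218. 215. 216. 215. 212. 214. 216. 220. 221. 221. 219. 220. 219. 217. 214. 215. 217. 216. 216. 216. 214. 217. 218. 214.
 215. 213. 213.] [211. 201. 157. 102.  81. 100. 112. 115. 114. 112. 110. 110. 112. 112. 112. 113. 112. 113. 117. 117. 113. 117. 116. 114. 114. 119.]
266 [240. 240. 240. 241. 241. 240. 241. 240. 238. 233. 231. 231. 226. 222. 219. 218. 216. 214. 214. 214. 216. 216. 220. 220. 222. 220. 222. 219. 219. 214. 216. 217. 215. 216. 215. 217. 217. 216. 215.
 213. 212. 213.] [209. 196. 149.  96.  86.  97. 114. 115. 112. 115. 116. 113. 108. 113. 110. 116. 113. 115. 116. 111. 117. 116. 117. 113. 118. 115.]
298 [239. 239. 239. 237. 239. 240. 240. 240. 239. 238. 236. 234. 233. 225. 219. 215. 214. 214. 213. 213. 216. 208. 184. 164. 155. 149. 150. 153. 148. 147. 149. 152. 149. 150. 150. 147. 149. 152. 152.
 146. 144. 144.] [144. 128. 103.  78.  85. 101. 114. 116. 117. 115. 112. 117. 124. 149. 169. 176. 177. 178. 180. 182. 182. 179. 180. 181. 178. 179.]
300 [240. 240. 239. 239. 240. 240. 240.
[... 524 characters left out ...]
.] [166. 169. 171. 173. 172. 172. 170. 171. 171. 171. 167. 167. 168. 164. 167. 169. 168. 170. 171. 175. 170. 171. 173. 172. 176. 178.]
320 [239. 240. 239. 240. 240. 239. 240. 241. 238. 229. 185. 118.  82.  80.  79.  80.  81.  86. 100. 106. 108. 110. 109. 110. 113. 117. 118. 117. 116. 120. 113. 113. 114. 115. 114. 116. 118. 118. 119.
 123. 122. 118.] [119. 118. 120. 121. 123. 122. 120. 119. 119. 112. 114. 115. 116. 114. 119. 115. 122. 122. 126. 121. 123. 122. 120. 121. 121. 119.]
35 134.4383989861323
40 130.88757593716153
45 127.31048214383244
50 123.70682497770873
55 120.07630744805965
60 116.41862812026905
95 90.02804932115508
100 86.1416622687603
105 82.22518611953289
110 78.27827008285688
```

```bash
python3 - <<'E'
from h import *
w=bot.grab_frame('wrist')['color'][20:170,160:400]; c=bot.grab_frame('scene')['color'][140:320,180:440]
a=cv2.resize(w,(780,300)[:1]+(300,)) if 0 else cv2.resize(w,(480,300),interpolation=cv2.INTER_CUBIC)
b=cv2.resize(c,(433,300),interpolation=cv2.INTER_CUBIC)
o=np.zeros((600,480,3),np.uint8);o[:300]=a;o[300:,:433]=b
cv2.imwrite('pics/fin.png',cv2.cvtColor(o,cv2.COLOR_RGB2BGR))
E
```

```text
(no output)
```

View pics/fin.png

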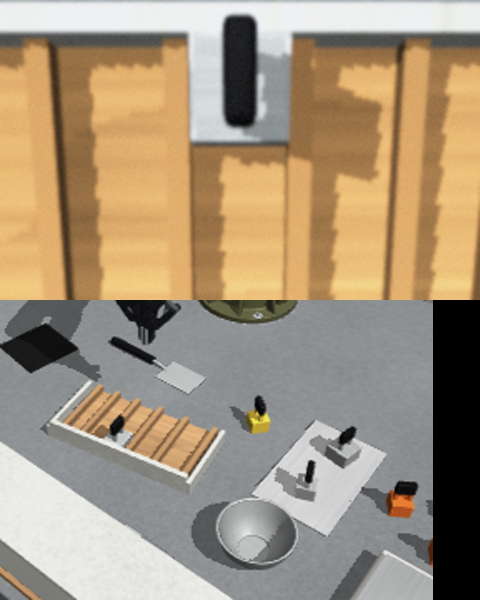

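The cutter sits flush against the back rail with no gap, at (240,85) in the upper panel. It stands upright in the middle slot, and the other things in the lower panel are undisturbed. Handing in.

```bash
python3 -c "
from station import bot
print(bot.sign_off())"
```

```text
the job is handed in; nothing more can be done
None
```

The 40 mm cutter stands flat in the 42 mm slot, flush against the back rail and released; it needed one nudge to close a 2 mm gap, no force reading passed about 31 N, and I handed it in at about 18.5 s with no verdict returned.

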